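Find the loose anchor bolt and hold its cap open

ROBOT

A 7-joint arm with a two-finger parallel gripper is mounted at the origin on a cart in front of the work surface, level with it; the furniture and walls round the work are solid. World frame = base frame: x ahead of the robot, y to its left, z up, the work surface at z = 0. Lengths are in m, angles in rad, forces in N, time in s.
With the tool pointing down it reaches from about 0.425 to 0.875 m from the base axis. Payload 4.7 kg.
Tool frame: the origin (TCP) lies at the very end of the fingers, on their centre line; the grasp point (between the pads) lies 19 mm behind it; z points along the fingers, y is the direction in which the jaws open and shut (so a half turn about z gives the same grasp; the last joint's range is limited). The gripper opens to 87 mm and grips with 3 to 60 N. Pads are 19 mm wide; open, the fingers measure 117 mm over their backs; the gripper's body (75 mm by 190 mm) begins 51 mm behind the grasp point.
Start: joints at [-1.262, 0.321, -0.07, 1.45, 0.023, 1.371, -0.057], TCP at [0.189, 0.622, 0.223] pointing down, gripper open.
Joint ranges: [-2.86, 2.86], [-0.3, 2.09], [-1.38, 1.24], [0.06, 2.45], [-1.56, 4.7], [0.09, 2.05], [-2.69, 2.69]. Speed limits (rad/s): [2.57, 2.57, 3.14, 3.14, 3.14, 3.14, 3.14].

INTERFACE

Orientations are given as a rotation vector (axis times angle).
In Python, from bench import ctrl, get_image, camera_info gives the robot as it stands.
- The arm moves only by the tool carry_out, never from a script. Its argument "commands" is a list of rows, each an object of numbers: "tx", "ty", "tz": the shift along the tool's x, y, z in m; "rx", "ry", "rz": the turn, a rotation vector about the tool's x, y, z in rad; "jaw": the opening, from 0 (shut) to 1 (fully open). In form: [{"tx": .., "ty": .., "tz": .., "rx": .., "ry": .., "rz": .., "jaw": ..}, ...]. A call has 1 to 12 rows; each row is the pose to reach, as a shift and turn from the pose commanded when the call began, along the tool's axes at that moment; what a row does not reach only later rows make up. A row lasts 1/8 s, in which the tool goes at most 62.5 mm and 10.7 degrees, less where a joint would pass 70% of its speed; a pose out of reach is approached as far as the arm can. A call with a gripper value outside its range is refused whole. The fingers move at their own pace and stop on an object; "grip_force" is the grip in N (left out, the last holds). Time passes only in rows, so rows that repeat a pose let the fingers close. It gives the time, the measured TCP pose, the force and the opening at its end, in the units of the state.
- ctrl.get_state(): the state, without advancing time (a new reading comes with each control period).
- get_image(name): name is "scene" or "top" or "wrist"; returns the picture (480x640x3 uint8, red, green, blue); there is no depth.
- camera_info(name): a dict with "intrinsics" (3x3 intrinsics, pixels), "R" (3x3) and "t" (3): a world point X has camera coordinates R X + t. Camera axes: x right, y down, z forward; pixel columns grow to the right and rows downward; lengths in m; the calibration is good to about 2 mm. A picture is of the moment at which its call begins: read the wrist's pose just before it. camera_info takes no time and is no camera call; for the wrist camera it gives the pose at the moment of the call.
- ctrl.close_job(): hands the job in, once; it reports no verdict.
The state is a dict: "time": time; "joint_positions": joint angles; "qd": joint speeds; "joint_torque": joint torques, N m; "position": TCP position; "tool_rot": TCP orientation; "ft_force": force on the tool from outside, world axes, zero at the start; "torque": the same for the moment, N m; "grip_width": opening from 0.0 (shut) to 1.0 (fully open).
Only numpy, scipy, OpenCV 4.12 (cv2) and the standard library are available. Lean on these libraries where they do the work, as an engineer would, in place of code of your own. Each camera call takes 0.05 s, during which the arm holds its last target.

TASK

One of the three orange-capped anchor bolts on the aluminium instrument rail is loose. Tap down on each shut cap with the fingers, in turn from left to right as seen from the robot (all three, even once you know): the loose bolt sinks several millimetres under the tap, the tight ones do not. Then lift the cap of the loose bolt by its black tab to about 45 degrees and finish still holding it open there, leaving the other two caps shut and the cup, vial and brown bottle alone.

Things in the scene. Friction and masses are not known exactly. Their poses are not given: they have to be found in the camera images.
- rail: aluminium anchor rail fixed on the worktop, 84 (x) x 320 (y) x 20 mm; origin at the centre of its underside; its y axis runs along the rail to the left as seen from the robot, its x axis away from the robot. Three orange-capped bolts stand on it in a row, 110 mm apart, the middle one at the rail's centre; all look alike
- tap_left (a point): fixed point of the rail at the white dot (20 mm) on the left cap's top as it stands shut: where to tap. Axes as the rail's (x away from the robot, y to the left). The cap is 60 (x) x 42 (y) mm, flat top 60 mm above the worktop. A loose bolt sinks 8 mm with its cap when 4 N presses here and springs back; a tight one gives 1 mm at most
- tab_left (a point): fixed point of the rail at the grip point of the left cap's black tab as it stands shut: 32 mm beyond the dot, 88 mm above the worktop. The tab stands upright, 38 mm tall, 20 mm along x, with a raised round grey disc (16 mm) on each face that looks along y, 10 mm over both; pinched by the discs (centred here) it pivots between the fingers, which may keep pointing down
- hinge_left (a point): middle of the left cap's hinge axis (it runs along the rail's y, on the side near the robot), 34 mm above the worktop. The tab's grip point starts 50 mm beyond and 54 mm above it, and swings up and back towards the robot as the cap is lifted
- tap_middle (a point): fixed point of the rail at the white dot (20 mm) on the middle cap's top as it stands shut: where to tap. Axes as the rail's (x away from the robot, y to the left). The cap is 60 (x) x 42 (y) mm, flat top 60 mm above the worktop. A loose bolt sinks 8 mm with its cap when 4 N presses here and springs back; a tight one gives 1 mm at most
- tab_middle (a point): fixed point of the rail at the grip point of the middle cap's black tab as it stands shut: 32 mm beyond the dot, 88 mm above the worktop. The tab stands upright, 38 mm tall, 20 mm along x, with a raised round grey disc (16 mm) on each face that looks along y, 10 mm over both; pinched by the discs (centred here) it pivots between the fingers, which may keep pointing down
- hinge_middle (a point): middle of the middle cap's hinge axis (it runs along the rail's y, on the side near the robot), 34 mm above the worktop. The tab's grip point starts 50 mm beyond and 54 mm above it, and swings up and back towards the robot as the cap is lifted
- tap_right (a point): fixed point of the rail at the white dot (20 mm) on the right cap's top as it stands shut: where to tap. Axes as the rail's (x away from the robot, y to the left). The cap is 60 (x) x 42 (y) mm, flat top 60 mm above the worktop. A loose bolt sinks 8 mm with its cap when 4 N presses here and springs back; a tight one gives 1 mm at most
- tab_right (a point): fixed point of the rail at the grip point of the right cap's black tab as it stands shut: 32 mm beyond the dot, 88 mm above the worktop. The tab stands upright, 38 mm tall, 20 mm along x, with a raised round grey disc (16 mm) on each face that looks along y, 10 mm over both; pinched by the discs (centred here) it pivots between the fingers, which may keep pointing down
- hinge_right (a point): middle of the right cap's hinge axis (it runs along the rail's y, on the side near the robot), 34 mm above the worktop. The tab's grip point starts 50 mm beyond and 54 mm above it, and swings up and back towards the robot as the cap is lifted
- cap_a (a joint): hinge angle of one of the three caps, rad: 0 shut, 1.2 at the stop. A spring shuts it when let go (lifting at the tab takes 2 to 3 N). Which of cap_a, cap_b, cap_c is left, middle or right changes from run to run and is not told
- cap_b (a joint): hinge angle of one of the three caps, rad: 0 shut, 1.2 at the stop. A spring shuts it when let go (lifting at the tab takes 2 to 3 N). Which of cap_a, cap_b, cap_c is left, middle or right changes from run to run and is not told
- cap_c (a joint): hinge angle of one of the three caps, rad: 0 shut, 1.2 at the stop. A spring shuts it when let go (lifting at the tab takes 2 to 3 N). Which of cap_a, cap_b, cap_c is left, middle or right changes from run to run and is not told
- cup: bystander: sample cup with blue lid, 55 mm across, 58 mm tall, loose; origin under its centre
- vial: bystander: glass sample vial with blue cap, 22 mm across, 48 mm tall, loose; origin under its centre
- dropper: bystander: brown bottle with black cap, 34 mm across, 85 mm tall, loose; origin under its centre

How it is judged:
On the way, in this order (a step that is already met when the one before it is completed fails the run):
1. the left bolt is tapped: fingers press its shut cap with over 1.5 N (horizontal distance between the grasp point and tap_left below 0.055 m and ((contact force between the fingers and cap_a above 1.5 N and value of joint cap_a below 0.15 rad) or (contact force between the fingers and cap_b above 1.5 N and value of joint cap_b below 0.15 rad) or (contact force between the fingers and cap_c above 1.5 N and value of joint cap_c below 0.15 rad))), for 0.02 s.
2. the middle bolt is tapped: fingers press its shut cap with over 1.5 N (horizontal distance between the grasp point and tap_middle below 0.055 m and ((contact force between the fingers and cap_a above 1.5 N and value of joint cap_a below 0.15 rad) or (contact force between the fingers and cap_b above 1.5 N and value of joint cap_b below 0.15 rad) or (contact force between the fingers and cap_c above 1.5 N and value of joint cap_c below 0.15 rad))), for 0.02 s.
3. the right bolt is tapped: fingers press its shut cap with over 1.5 N (horizontal distance between the grasp point and tap_right below 0.055 m and ((contact force between the fingers and cap_a above 1.5 N and value of joint cap_a below 0.15 rad) or (contact force between the fingers and cap_b above 1.5 N and value of joint cap_b below 0.15 rad) or (contact force between the fingers and cap_c above 1.5 N and value of joint cap_c below 0.15 rad))), for 0.02 s.
4. the loose bolt's cap is held lifted by the fingers, over 0.55 rad, the other caps shut (value of joint cap_b above 0.55 rad and contact force between the fingers and cap_b above 0.5 N and value of joint each of cap_a, cap_c below 0.1 rad), for 0.3 s.
At the end, for the whole second after the job is handed in: the program ends holding: the cap of the loose bolt is open by more than 0.55 rad (32 degrees), still, with the fingers in contact with it (over 0.5 N; its spring would shut it otherwise), and the other two caps are shut (under 0.1 rad) (all of step 4 and velocity of joint cap_b between -0.1 and 0.1 rad/s); the arm keeps its last pose, push and grip.
It fails at once if the cap of a tight bolt is lifted (by more than 0.2 rad) (value of joint any of cap_a, cap_c above 0.2 rad).
It fails at once if a bystander (cup, vial, brown bottle) is moved by more than 30 mm (distance of any of cup, vial, dropper from where it was at the start of the episode above 0.03 m).
It also fails if it takes over 48 s, if anything falls off the work surface, if the arm or the gripper's body presses on something with over 40 N, if the wrist force passes 120 N, or if a joint passes its speed limit or range.

## Working session

There is one attempt and no reset: what is moved stays moved. The work goes in short steps, Python scripts to look and compute and a tool call to move; the robot and the scene stay as the last step left them, time stands still between calls to the robot, and variables do not carry over. Pictures are saved under pics/ and viewed, and the job is handed in when it is done.

Besides the shell and the picture viewer there is one more tool, called after ">>>" by a JSON object that holds its "api" and its "payload", one argument or row to a line. carry_out: Moves the arm, as the interface text tells. Its arguments: {"type":"object","properties":{"commands":{"type":"array"},"grip_force":{"type":"number"}},"required":["commands"]}

```bash
ls; mkdir -p pics; python3 - <<'E'
from bench import ctrl,get_image,camera_info
import cv2
for n in ("scene","top"):
    cv2.imwrite(f"pics/{n}0.png",get_image(n)[:,:,::-1])
    c=camera_info(n);print(n,c["intrinsics"],c["R"],c["t"])
s=ctrl.get_state();print(s)
E
```

```text
pics
scene [[476.25622237   0.         325.94391876]
 [  0.         476.25622237 241.20101027]
 [  0.           0.           1.        ]] [[ 0.6427969  -0.7659298   0.01279351]
 [-0.52612455 -0.453559   -0.71935888]
 [ 0.55678102  0.45567068 -0.69452079]] [-0.26777175  0.30892364  0.63817666]
top [[475.14637963   0.         310.41262615]
 [  0.         475.14637963 235.30159919]
 [  0.           0.           1.        ]] [[-0.02448569 -0.99965956  0.00901157]
 [-0.99237972  0.02321651 -0.12101027]
 [ 0.12075986 -0.01190592 -0.99261035]] [0.01381175 0.45944337 0.98031119]
{'time': 0.1, 'joint_positions': array([-1.26192671,  0.32174758, -0.07007816,  1.45153372,  0.02258663,
        1.37079758, -0.05686448]), 'qd': array([-0.00085606, -0.00285759, -0.00168935, -0.001989  , -0.00066784,
        0.00152909, -0.00013102]), 'joint_torque': array([-5.65446353e-04, -4.92572773e+01, -4.06015199e-01, -3.13400602e+01,
       -6.42484473e-02,  3.94721248e-02,  9.30180408e-05]), 'position': array([0.18874177, 0.62148553, 0.22158134]), 'tool_rot': array([-4.61239565e-01, -3.10737729e+00,  2.65641671e-03]), 'ft_force': array([-0.25392875,  0.10781436, -0.43839536]), 'torque': array([ 0.00518134, -0.06980679,  0.02491555]), 'grip_width': 0.9978818965284748}
```

View pics/scene0.png

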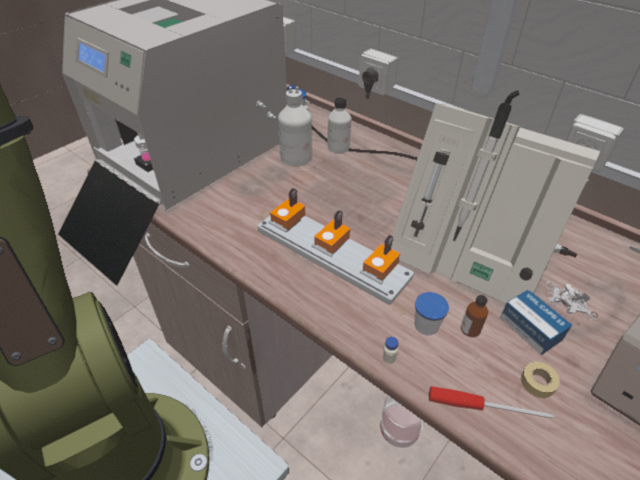

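View pics/top0.png

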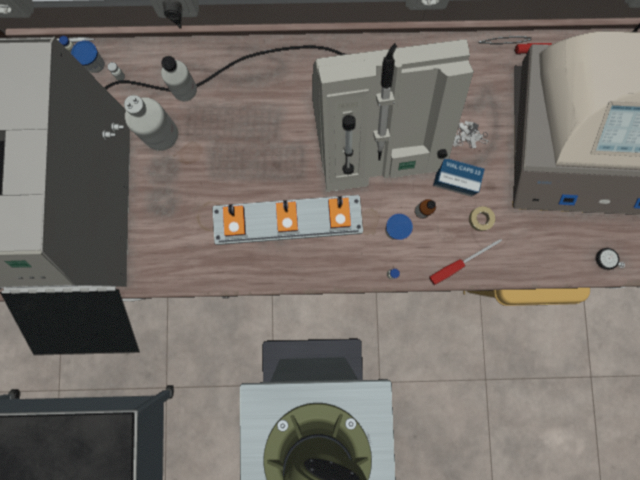

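```bash
python3 - <<'E'
import cv2
a=cv2.imread("pics/scene0.png")[180:300,250:420];cv2.imwrite("pics/sc.png",cv2.resize(a,None,fx=4.5,fy=4.5,interpolation=cv2.INTER_CUBIC))
a=cv2.imread("pics/top0.png")[190:250,205:370];cv2.imwrite("pics/tc.png",cv2.resize(a,None,fx=4.8,fy=4.8,interpolation=cv2.INTER_CUBIC))
E
```

```text
(no output)
```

View pics/sc.png

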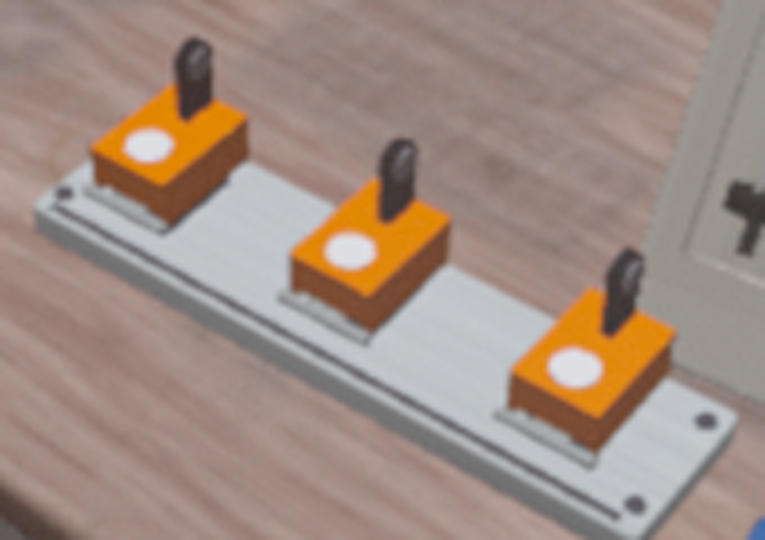

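View pics/tc.png

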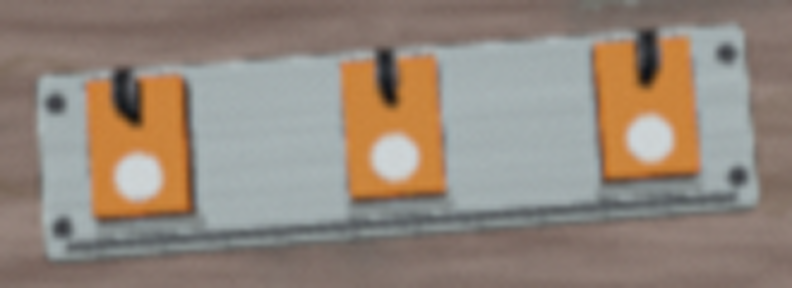

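```bash
cat > h.py <<'E'
import numpy as np,cv2
from bench import ctrl,get_image,camera_info
def P(n,c=None):
    c=c or camera_info(n);return c["intrinsics"]@np.c_[c["R"],c["t"]]
def tri(P1,a,P2,b):
    X=cv2.triangulatePoints(P1,P2,np.float64(a).T.copy(),np.float64(b).T.copy());return (X[:3]/X[3]).T
def onplane(n,uv,z,c=None):
    c=c or camera_info(n);d=c["R"].T@np.linalg.inv(c["intrinsics"])@np.array([*uv,1.]);o=-c["R"].T@c["t"]
    return o+d*(z-o[2])/d[2]
E
python3 - <<'E'
from h import *
s=np.array([[149,146],[350,252],[575,369],[195,42],[399,143],[627,253]])/4.5+[250,180]
t=np.array([[139,177],[395,157],[650,138],[124,72],[386,52],[647,33]])/4.8+[205,190]
X=tri(P("scene"),s,P("top"),t);print(X)
d=X[0]-X[2];print(np.degrees(np.arctan2(-d[0],d[1])),np.linalg.norm(d))
for uv in [(128,285),(128,42),(55,40),(0,290)]: print(uv,onplane("top",uv,0),onplane("top",uv,.4))
for uv in [(399,226),(427,208),(393,272),(330,190),(315,60)]: print(uv,onplane("top",uv,.06))
# machine edges in scene
for uv in [(165,200),(157,203)]: print(onplane("scene",uv,0))
E
```

```text
[[ 0.47664721  0.16052607  0.05826081]
 [ 0.48267022  0.0508538   0.05797093]
 [ 0.48851814 -0.05918909  0.05840042]
 [ 0.51426343  0.16312044  0.09231235]
 [ 0.52064717  0.05407831  0.09131103]
 [ 0.52663504 -0.05546873  0.09184625]]
3.092610175688519 0.22003566086782994
(128, 285) [0.3647772  0.39646365 0.        ] [0.35432395 0.24803897 0.4       ]
(128, 42) [0.91785099 0.40851119 0.        ] [0.6923069  0.25540121 0.4       ]
(55, 40) [0.92593157 0.57472443 0.        ] [0.69724494 0.35697399 0.4       ]
(0, 290) [0.36077105 0.66890126 0.        ] [0.3518758  0.41452538 0.4       ]
(399, 226) [ 0.47077328 -0.17990228  0.06      ]
(427, 208) [ 0.50706793 -0.2397975   0.06      ]
(393, 272) [ 0.37648575 -0.16320232  0.06      ]
(330, 190) [ 0.54960625 -0.03983127  0.06      ]
(315, 60) [ 0.83516093 -0.0159676   0.06      ]
[0.3839205  0.43616966 0.        ]
[0.36620925 0.44074732 0.        ]
```

```bash
python3 - <<'E'
from h import *
s=[(157,205),(97,163),(118,282),(60,230),(165,200), (286,2),(275,142),(436,104),(595,150)]
t=[(122,290),(2,290),(140,352),(37,353),(128,285),(60,38),(128,42),(315,58),(468,42)]
print(tri(P("scene"),s,P("top"),t).round(3))
s=[(401,230),(454,292),(438,262)];t=[(325,188),(368,185),(362,180)]
print(tri(P("scene"),s,P("top"),t).round(3))
c=camera_info("wrist");print(-c["R"].T@c["t"],c["R"])
cv2.imwrite("pics/w0.png",get_image("wrist")[:,:,::-1])
E
```

```text
[[ 0.35   0.402  0.026]
 [ 0.359  0.66   0.009]
 [ 0.212  0.402 -0.1  ]
 [ 0.215  0.637 -0.093]
 [ 0.361  0.383  0.043]
 [ 0.736  0.382  0.339]
 [ 0.912  0.505 -0.108]
 [ 0.738 -0.003  0.245]
 [ 0.764 -0.274  0.248]]
[[ 0.56  -0.041  0.073]
 [ 0.596 -0.152 -0.051]
 [ 0.584 -0.12   0.022]]
[0.10784367 0.64583698 0.3812053 ] [[ 0.29045104  0.95688662 -0.00248721]
 [ 0.91132717 -0.27582765  0.30561724]
 [ 0.29175501 -0.0910335  -0.9521512 ]]
```

View pics/w0.png

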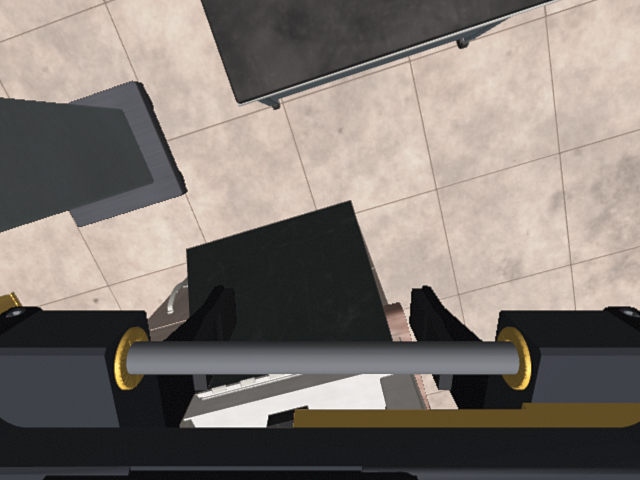

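```bash
cat >> h.py <<'E'
from scipy.spatial.transform import Rotation as Ro
def rel(p0,r0,p,yawdeg):  # yawdeg: world angle of tool y axis, z down
    R0=Ro.from_rotvec(r0).as_matrix();a=np.radians(yawdeg);y=np.array([np.cos(a),np.sin(a),0]);z=np.array([0,0,-1.]);x=np.cross(y,z)
    R=np.c_[x,y,z]
    return (R0.T@(np.array(p)-p0)).round(4),Ro.from_matrix(R0.T@R).as_rotvec().round(4)
E
python3 - <<'E'
from h import *
s=ctrl.get_state();p0=np.array([.189,.622,.223]);r=s["tool_rot"]
for p,y in [((.195,.52,.223),85),((.2,.42,.223),100),((.25,.365,.22),108),((.30,.31,.22),110),((.36,.26,.20),105),((.42,.21,.18),98),((.477,.1605,.15),93.1)]: print(p,*rel(p0,r,p,y))
E
```

```text
(0.195, 0.52, 0.223) [-0.0354 -0.0959  0.0001] [-1.500e-03 -1.000e-04 -2.075e-01]
(0.2, 0.42, 0.223) [-0.0692 -0.1901  0.0003] [-1.500e-03 -3.000e-04 -4.693e-01]
(0.25, 0.365, 0.22) [-0.133  -0.2282  0.0033] [-1.400e-03 -4.000e-04 -6.089e-01]
(0.3, 0.31, 0.22) [-0.1969 -0.2663  0.0034] [-1.400e-03 -4.000e-04 -6.438e-01]
(0.36, 0.26, 0.2) [-0.2688 -0.2967  0.0235] [-1.500e-03 -3.000e-04 -5.566e-01]
(0.42, 0.21, 0.18) [-0.3407 -0.3271  0.0435] [-1.500e-03 -3.000e-04 -4.344e-01]
(0.477, 0.1605, 0.15) [-0.4097 -0.3578  0.0736] [-1.500e-03 -2.000e-04 -3.489e-01]
```

>>> {"api": "carry_out", "payload": {
  "commands": [
    {"tx": -0.018, "ty": -0.048, "rz": -0.1, "jaw": 0},
    {"tx": -0.035, "ty": -0.096, "rz": -0.21, "jaw": 0},
    {"tx": -0.052, "ty": -0.143, "rz": -0.34, "jaw": 0},
    {"tx": -0.069, "ty": -0.19, "rz": -0.47, "jaw": 0},
    {"tx": -0.1, "ty": -0.209, "tz": 0.002, "rz": -0.55, "jaw": 0},
    {"tx": -0.133, "ty": -0.228, "tz": 0.003, "rz": -0.61, "jaw": 0},
    {"tx": -0.165, "ty": -0.247, "tz": 0.003, "rz": -0.63, "jaw": 0},
    {"tx": -0.197, "ty": -0.266, "tz": 0.003, "rz": -0.64, "jaw": 0},
    {"tx": -0.233, "ty": -0.281, "tz": 0.013, "rz": -0.6, "jaw": 0},
    {"tx": -0.269, "ty": -0.297, "tz": 0.023, "rz": -0.556, "jaw": 0},
    {"tx": -0.305, "ty": -0.312, "tz": 0.033, "rz": -0.5, "jaw": 0},
    {"tx": -0.341, "ty": -0.327, "tz": 0.043, "rz": -0.434, "jaw": 0}
  ]
}}

```text
invalid input
```

>>> {"api": "carry_out", "payload": {
  "commands": [
    {"tx": -0.018, "ty": -0.048, "tz": 0.0, "rx": 0.0, "ry": 0.0, "rz": -0.1, "jaw": 0.0},
    {"tx": -0.035, "ty": -0.096, "tz": 0.0, "rx": 0.0, "ry": 0.0, "rz": -0.21, "jaw": 0.0},
    {"tx": -0.052, "ty": -0.143, "tz": 0.0, "rx": 0.0, "ry": 0.0, "rz": -0.34, "jaw": 0.0},
    {"tx": -0.069, "ty": -0.19, "tz": 0.0, "rx": 0.0, "ry": 0.0, "rz": -0.47, "jaw": 0.0},
    {"tx": -0.1, "ty": -0.209, "tz": 0.002, "rx": 0.0, "ry": 0.0, "rz": -0.55, "jaw": 0.0},
    {"tx": -0.133, "ty": -0.228, "tz": 0.003, "rx": 0.0, "ry": 0.0, "rz": -0.61, "jaw": 0.0},
    {"tx": -0.165, "ty": -0.247, "tz": 0.003, "rx": 0.0, "ry": 0.0, "rz": -0.63, "jaw": 0.0},
    {"tx": -0.197, "ty": -0.266, "tz": 0.003, "rx": 0.0, "ry": 0.0, "rz": -0.64, "jaw": 0.0},
    {"tx": -0.233, "ty": -0.281, "tz": 0.013, "rx": 0.0, "ry": 0.0, "rz": -0.6, "jaw": 0.0},
    {"tx": -0.269, "ty": -0.297, "tz": 0.023, "rx": 0.0, "ry": 0.0, "rz": -0.556, "jaw": 0.0},
    {"tx": -0.305, "ty": -0.312, "tz": 0.033, "rx": 0.0, "ry": 0.0, "rz": -0.5, "jaw": 0.0},
    {"tx": -0.341, "ty": -0.327, "tz": 0.043, "rx": 0.0, "ry": 0.0, "rz": -0.434, "jaw": 0.0}
  ],
  "grip_force": 20
}}

```text
time: 1.65
position: [0.4209, 0.2091, 0.1792]
tool_rot: [-0.215, 3.134, 0.0]
ft_force: [-0.2, -0.0, -0.1]
grip_width: 0.003
```

```bash
python3 - <<'E'
from h import *
import pickle
c=camera_info("wrist");pickle.dump(c,open("c1.pkl","wb"))
cv2.imwrite("pics/w1.png",get_image("wrist")[:,:,::-1])
s=ctrl.get_state();print(s["position"],s["tool_rot"])
print(rel(s["position"],s["tool_rot"],(.477,.1605,.12),93.1))
E
```

```text
[0.42430271 0.20409994 0.17806946] [-0.20218673  3.13372457 -0.00539642]
(array([-0.0466, -0.0498,  0.0583]), array([-0.0035,  0.0013,  0.0748]))
```

View pics/w1.png

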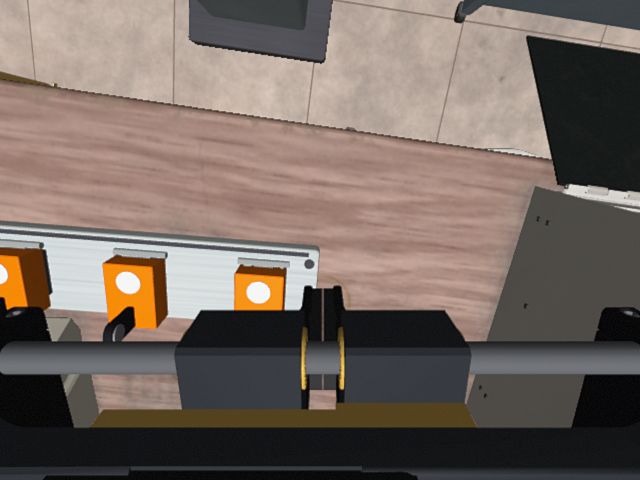

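>>> {"api": "carry_out", "payload": {
  "commands": [
    {"tx": -0.025, "ty": -0.025, "tz": 0.02, "rx": 0.0, "ry": 0.0, "rz": 0.04, "jaw": 0.0},
    {"tx": -0.051, "ty": -0.055, "tz": 0.05, "rx": 0.0, "ry": 0.0, "rz": 0.085, "jaw": 0.0},
    {"tx": -0.051, "ty": -0.055, "tz": 0.06, "rx": 0.0, "ry": 0.0, "rz": 0.085, "jaw": 0.0},
    {"tx": -0.051, "ty": -0.055, "tz": 0.06, "rx": 0.0, "ry": 0.0, "rz": 0.085, "jaw": 0.0},
    {"tx": -0.051, "ty": -0.055, "tz": 0.06, "rx": 0.0, "ry": 0.0, "rz": 0.085, "jaw": 0.0}
  ]
}}

```text
time: 2.33
position: [0.478, 0.164, 0.1203]
tool_rot: [-0.089, 3.14, 0.002]
ft_force: [-0.0, -0.2, -0.2]
grip_width: 0.005
```

```bash
python3 - <<'E'
from h import *
c=camera_info("wrist")
im=get_image("wrist")[:,:,::-1];cv2.imwrite("pics/w2.png",im)
s=ctrl.get_state();print(s["position"],s["tool_rot"],s["ft_force"])
print(rel(s["position"],s["tool_rot"],(.477,.1605,.12),93.1))
E
```

```text
[0.47817183 0.16400231 0.1205064 ] [-8.86066795e-02  3.13918312e+00  1.96561948e-03] [-0.06988686 -0.31975121  0.19144166]
(array([ 0.0014, -0.0034,  0.0005]), array([0.0012, 0.0012, 0.0023]))
```

View pics/w2.png

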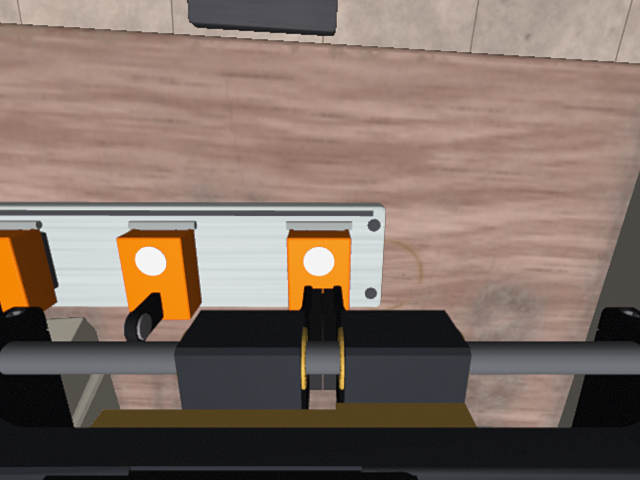

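```bash
python3 - <<'E'
from h import *
import pickle
c=camera_info("wrist")
for uv in [(319,262),(150.5,261.5)]: print(onplane("wrist",uv,.0585,c),onplane("wrist",uv,.06,c))
print(tri(P("wrist",c),[(319,262),(150.5,261.5)],P("scene"),np.array([[149,146],[350,252]])/4.5+[250,180]))
c1=pickle.load(open("c1.pkl","rb"))
print(tri(P("",c1),[(258.5,292.5),(128.5,283)],P("",c),[(319,262),(150.5,261.5)]))
E
```

```text
[0.47741122 0.16127536 0.0585    ] [0.47684324 0.16125759 0.06      ]
[0.48327712 0.05121177 0.0585    ] [0.48266944 0.05193917 0.06      ]
[[0.4772206  0.16154978 0.05747912]
 [0.48257335 0.05138014 0.05806574]]
[[0.4780987  0.16116637 0.0562083 ]
 [0.48452163 0.05007513 0.05555761]]
```

>>> {"api": "carry_out", "payload": {
  "commands": [
    {"tx": 0.0, "ty": -0.003, "tz": 0.03, "rx": 0.0, "ry": 0.0, "rz": 0.0, "jaw": 0.0},
    {"tx": 0.0, "ty": -0.003, "tz": 0.052, "rx": 0.0, "ry": 0.0, "rz": 0.0, "jaw": 0.0},
    {"tx": 0.0, "ty": -0.003, "tz": 0.057, "rx": 0.0, "ry": 0.0, "rz": 0.0, "jaw": 0.0},
    {"tx": 0.0, "ty": -0.003, "tz": 0.057, "rx": 0.0, "ry": 0.0, "rz": 0.0, "jaw": 0.0}
  ]
}}

```text
time: 2.88
position: [0.4787, 0.1602, 0.0633]
tool_rot: [-0.087, 3.14, 0.001]
ft_force: [0.3, 0.3, -0.2]
grip_width: 0.008
```

>>> {"api": "carry_out", "payload": {
  "commands": [
    {"tx": 0.0, "ty": 0.0, "tz": 0.002, "rx": 0.0, "ry": 0.0, "rz": 0.0, "jaw": 0.0},
    {"tx": 0.0, "ty": 0.0, "tz": 0.004, "rx": 0.0, "ry": 0.0, "rz": 0.0, "jaw": 0.0},
    {"tx": 0.0, "ty": 0.0, "tz": 0.004, "rx": 0.0, "ry": 0.0, "rz": 0.0, "jaw": 0.0}
  ]
}}

```text
time: 3.25
position: [0.4793, 0.1601, 0.0598]
tool_rot: [-0.085, 3.139, 0.002]
ft_force: [-1.5, 0.1, 5.4]
grip_width: 0.004
```

>>> {"api": "carry_out", "payload": {
  "commands": [
    {"tx": 0.0, "ty": 0.0, "tz": 0.002, "rx": 0.0, "ry": 0.0, "rz": 0.0, "jaw": 0.0},
    {"tx": 0.0, "ty": 0.0, "tz": 0.002, "rx": 0.0, "ry": 0.0, "rz": 0.0, "jaw": 0.0},
    {"tx": 0.0, "ty": 0.0, "tz": 0.002, "rx": 0.0, "ry": 0.0, "rz": 0.0, "jaw": 0.0}
  ]
}}

```text
time: 3.62
position: [0.4794, 0.1602, 0.0591]
tool_rot: [-0.085, 3.139, 0.003]
ft_force: [-4.9, -2.8, 16.0]
grip_width: 0.003
```

>>> {"api": "carry_out", "payload": {
  "commands": [
    {"tx": 0.0, "ty": 0.0, "tz": -0.03, "rx": 0.0, "ry": 0.0, "rz": 0.0, "jaw": 0.0},
    {"tx": 0.0, "ty": -0.02, "tz": -0.06, "rx": 0.0, "ry": 0.0, "rz": 0.0, "jaw": 0.0},
    {"tx": 0.0, "ty": -0.065, "tz": -0.06, "rx": 0.0, "ry": 0.0, "rz": 0.0, "jaw": 0.0},
    {"tx": 0.0, "ty": -0.11, "tz": -0.06, "rx": 0.0, "ry": 0.0, "rz": 0.0, "jaw": 0.0},
    {"tx": 0.0, "ty": -0.11, "tz": -0.03, "rx": 0.0, "ry": 0.0, "rz": 0.0, "jaw": 0.0},
    {"tx": 0.0, "ty": -0.11, "tz": -0.006, "rx": 0.0, "ry": 0.0, "rz": 0.0, "jaw": 0.0},
    {"tx": 0.0, "ty": -0.11, "tz": -0.006, "rx": 0.0, "ry": 0.0, "rz": 0.0, "jaw": 0.0},
    {"tx": 0.0, "ty": -0.11, "tz": -0.006, "rx": 0.0, "ry": 0.0, "rz": 0.0, "jaw": 0.0}
  ]
}}

```text
time: 4.62
position: [0.4848, 0.0499, 0.0633]
tool_rot: [-0.085, 3.14, 0.0]
ft_force: [-0.8, -0.6, -0.2]
grip_width: 0.004
```

>>> {"api": "carry_out", "payload": {
  "commands": [
    {"tx": 0.0, "ty": 0.0, "tz": 0.002, "rx": 0.0, "ry": 0.0, "rz": 0.0, "jaw": 0.0},
    {"tx": 0.0, "ty": 0.0, "tz": 0.004, "rx": 0.0, "ry": 0.0, "rz": 0.0, "jaw": 0.0},
    {"tx": 0.0, "ty": 0.0, "tz": 0.004, "rx": 0.0, "ry": 0.0, "rz": 0.0, "jaw": 0.0}
  ]
}}

```text
time: 5.0
position: [0.485, 0.0501, 0.0596]
tool_rot: [-0.085, 3.14, 0.001]
ft_force: [-1.7, 0.5, 7.2]
grip_width: 0.006
```

>>> {"api": "carry_out", "payload": {
  "commands": [
    {"tx": 0.0, "ty": 0.0, "tz": 0.002, "rx": 0.0, "ry": 0.0, "rz": 0.0, "jaw": 0.0},
    {"tx": 0.0, "ty": 0.0, "tz": 0.002, "rx": 0.0, "ry": 0.0, "rz": 0.0, "jaw": 0.0}
  ]
}}

```text
time: 5.25
position: [0.4851, 0.0501, 0.0591]
tool_rot: [-0.085, 3.14, 0.002]
ft_force: [-6.0, -0.7, 17.1]
grip_width: 0.006
```

>>> {"api": "carry_out", "payload": {
  "commands": [
    {"tx": 0.0, "ty": 0.0, "tz": -0.03, "rx": 0.0, "ry": 0.0, "rz": 0.0, "jaw": 0.0},
    {"tx": 0.0, "ty": -0.02, "tz": -0.06, "rx": 0.0, "ry": 0.0, "rz": 0.0, "jaw": 0.0},
    {"tx": 0.0, "ty": -0.065, "tz": -0.06, "rx": 0.0, "ry": 0.0, "rz": 0.0, "jaw": 0.0},
    {"tx": 0.001, "ty": -0.11, "tz": -0.06, "rx": 0.0, "ry": 0.0, "rz": 0.0, "jaw": 0.0},
    {"tx": 0.001, "ty": -0.11, "tz": -0.03, "rx": 0.0, "ry": 0.0, "rz": 0.0, "jaw": 0.0},
    {"tx": 0.001, "ty": -0.11, "tz": -0.006, "rx": 0.0, "ry": 0.0, "rz": 0.0, "jaw": 0.0},
    {"tx": 0.001, "ty": -0.11, "tz": -0.006, "rx": 0.0, "ry": 0.0, "rz": 0.0, "jaw": 0.0},
    {"tx": 0.001, "ty": -0.11, "tz": -0.006, "rx": 0.0, "ry": 0.0, "rz": 0.0, "jaw": 0.0}
  ]
}}

```text
time: 6.25
position: [0.49, -0.06, 0.0634]
tool_rot: [-0.086, 3.139, 0.0]
ft_force: [0.2, -0.1, -0.2]
grip_width: 0.006
```

>>> {"api": "carry_out", "payload": {
  "commands": [
    {"tx": 0.0, "ty": 0.0, "tz": 0.002, "rx": 0.0, "ry": 0.0, "rz": 0.0, "jaw": 0.0},
    {"tx": 0.0, "ty": 0.0, "tz": 0.004, "rx": 0.0, "ry": 0.0, "rz": 0.0, "jaw": 0.0},
    {"tx": 0.0, "ty": 0.0, "tz": 0.004, "rx": 0.0, "ry": 0.0, "rz": 0.0, "jaw": 0.0}
  ]
}}

```text
time: 6.62
position: [0.49, -0.0599, 0.059]
tool_rot: [-0.085, 3.139, 0.0]
ft_force: [0.3, 0.2, 1.3]
grip_width: 0.006
```

>>> {"api": "carry_out", "payload": {
  "commands": [
    {"tx": 0.0, "ty": 0.0, "tz": 0.002, "rx": 0.0, "ry": 0.0, "rz": 0.0, "jaw": 0.0},
    {"tx": 0.0, "ty": 0.0, "tz": 0.004, "rx": 0.0, "ry": 0.0, "rz": 0.0, "jaw": 0.0},
    {"tx": 0.0, "ty": 0.0, "tz": 0.006, "rx": 0.0, "ry": 0.0, "rz": 0.0, "jaw": 0.0},
    {"tx": 0.0, "ty": 0.0, "tz": 0.006, "rx": 0.0, "ry": 0.0, "rz": 0.0, "jaw": 0.0}
  ]
}}

```text
time: 7.12
position: [0.4899, -0.06, 0.0527]
tool_rot: [-0.085, 3.139, 0.0]
ft_force: [1.0, 0.8, 3.2]
grip_width: 0.007
```

>>> {"api": "carry_out", "payload": {
  "commands": [
    {"tx": 0.0, "ty": 0.0, "tz": -0.03, "rx": 0.0, "ry": 0.0, "rz": 0.0, "jaw": 0.0},
    {"tx": 0.0, "ty": 0.05, "tz": -0.08, "rx": 0.0, "ry": 0.0, "rz": 0.0, "jaw": 0.5},
    {"tx": 0.0, "ty": 0.08, "tz": -0.08, "rx": 0.0, "ry": 0.0, "rz": 0.0, "jaw": 0.5},
    {"tx": 0.0, "ty": 0.08, "tz": -0.08, "rx": 0.0, "ry": 0.0, "rz": 0.0, "jaw": 0.5},
    {"tx": 0.0, "ty": 0.08, "tz": -0.08, "rx": 0.0, "ry": 0.0, "rz": 0.0, "jaw": 0.5}
  ]
}}

```text
time: 7.75
position: [0.4842, 0.0187, 0.1318]
tool_rot: [0.084, -3.139, 0.002]
ft_force: [0.3, 0.1, -1.2]
grip_width: 0.376
```

```bash
python3 - <<'E'
from h import *
import pickle
c=camera_info("wrist");pickle.dump(c,open("c3.pkl","wb"))
im=get_image("wrist")[:,:,::-1];cv2.imwrite("pics/w3.png",im)
im=get_image("scene")[:,:,::-1];cv2.imwrite("pics/s3.png",im)
cv2.imwrite("pics/s3c.png",cv2.resize(im[150:330,220:460],None,fx=3.3,fy=3.3,interpolation=cv2.INTER_CUBIC))
s=ctrl.get_state();print(s["position"],s["tool_rot"],s["ft_force"],s["grip_width"])
E
```

```text
[0.48441101 0.01820363 0.13178904] [ 8.17721893e-02 -3.13885345e+00  1.37641335e-03] [-1.46897243 -0.61090517 -0.7169346 ] 0.44876194157519905
```

View pics/w3.png

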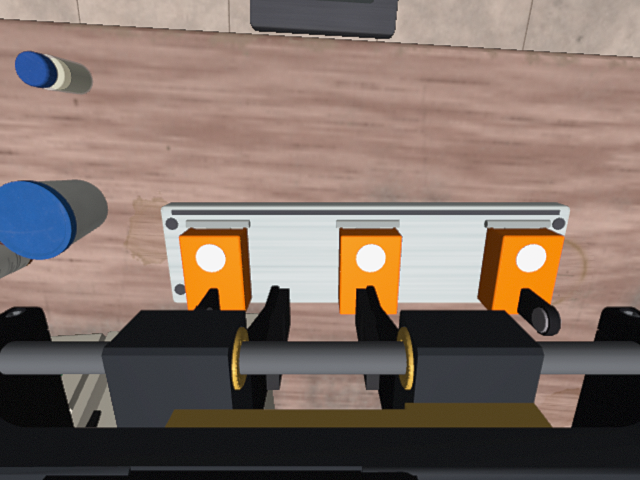

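View pics/s3c.png

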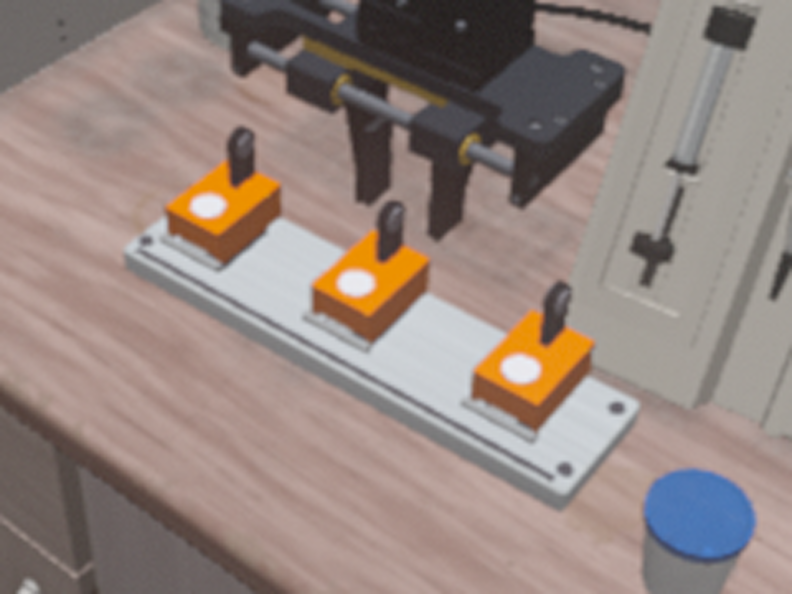

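```bash
python3 - <<'E'
from h import *
import pickle
c=camera_info("wrist")
print(onplane("wrist",(211,258),.06,c),onplane("wrist",(371,258),.06,c),onplane("wrist",(531,258),.06,c))
im=cv2.imread("pics/s3.png");w=cv2.imread("pics/w3.png")
def pr(n,X,c=None):
    v=P(n,c)@np.r_[X,1];return v[:2]/v[2]
a=im[210:300,340:440];a=cv2.resize(a,None,fx=6,fy=6,interpolation=cv2.INTER_CUBIC)
b=w[230:350,150:250];b=cv2.resize(b,None,fx=4.5,fy=4.5,interpolation=cv2.INTER_CUBIC)
d=np.array([.489,-.059,.06]);ux=np.array([.9985,.054,0]);uy=np.array([-.054,.9985,0])
g=d+.032*ux;g[2]=.088
for X in [d,g,g+.005*uy,g-.005*uy,g+[0,0,.010],g-.01*ux+[0,0,-.028]]:
    u=pr("scene",X);cv2.circle(a,tuple(int(k) for k in (u-[340,210])*6+3),3,(0,255,0),-1)
    u=pr("",X,c);cv2.circle(b,tuple(int(k) for k in (u-[150,230])*4.5+2),3,(0,255,0),-1)
h=max(a.shape[0],b.shape[0]);o=np.zeros((h,a.shape[1]+b.shape[1],3),np.uint8);o[:a.shape[0],:a.shape[1]]=a;o[:b.shape[0],a.shape[1]:]=b
cv2.imwrite("pics/ov.png",cv2.resize(o,None,fx=.75,fy=.75))
print(g)
E
```

```text
[ 0.48810215 -0.05822665  0.06      ] [0.48234807 0.05060293 0.06      ] [0.47660403 0.15924263 0.06      ]
[ 0.520952 -0.057272  0.088   ]
```

View pics/ov.png

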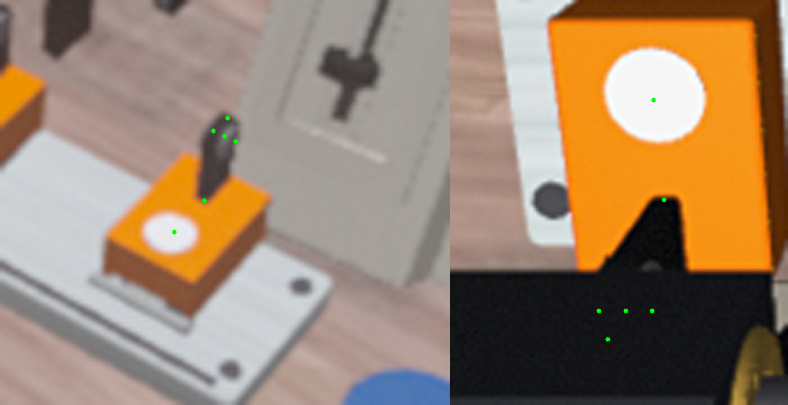

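>>> {"api": "carry_out", "payload": {
  "commands": [
    {"tx": -0.016, "ty": -0.04, "tz": 0.0, "rx": 0.0, "ry": 0.0, "rz": 0.0, "jaw": 0.5},
    {"tx": -0.032, "ty": -0.077, "tz": 0.0, "rx": 0.0, "ry": 0.0, "rz": 0.0, "jaw": 0.5},
    {"tx": -0.032, "ty": -0.077, "tz": 0.0, "rx": 0.0, "ry": 0.0, "rz": 0.0, "jaw": 0.5},
    {"tx": -0.032, "ty": -0.077, "tz": 0.0, "rx": 0.0, "ry": 0.0, "rz": 0.0, "jaw": 0.5},
    {"tx": -0.032, "ty": -0.077, "tz": 0.02, "rx": 0.0, "ry": 0.0, "rz": 0.0, "jaw": 0.5},
    {"tx": -0.032, "ty": -0.077, "tz": 0.02, "rx": 0.0, "ry": 0.0, "rz": 0.0, "jaw": 0.5}
  ]
}}

```text
time: 8.6
position: [0.5195, -0.0542, 0.1112]
tool_rot: [0.087, -3.137, -0.001]
ft_force: [-1.0, -0.2, 0.4]
grip_width: 0.5
```

```bash
python3 - <<'E'
from h import *
im=get_image("scene")[:,:,::-1]
cv2.imwrite("pics/s4c.png",cv2.resize(im[150:330,280:520],None,fx=3.3,fy=3.3,interpolation=cv2.INTER_CUBIC))
im=get_image("top")[:,:,::-1]
cv2.imwrite("pics/t4c.png",cv2.resize(im[150:280,280:450],None,fx=4,fy=4,interpolation=cv2.INTER_CUBIC))
s=ctrl.get_state();print(s["position"],s["tool_rot"],s["ft_force"],s["grip_width"])
print(rel(s["position"],s["tool_rot"],(.5205,-.057,.069),93.1))
E
```

```text
[ 0.52092801 -0.05466341  0.11268663] [ 8.68423273e-02 -3.13998664e+00 -5.12103648e-04] [-0.11671044  0.08113699  0.20249096] 0.5018087829748638
(array([ 0.0005, -0.0023,  0.0437]), array([ 0.0003, -0.0004,  0.0012]))
```

View pics/s4c.png

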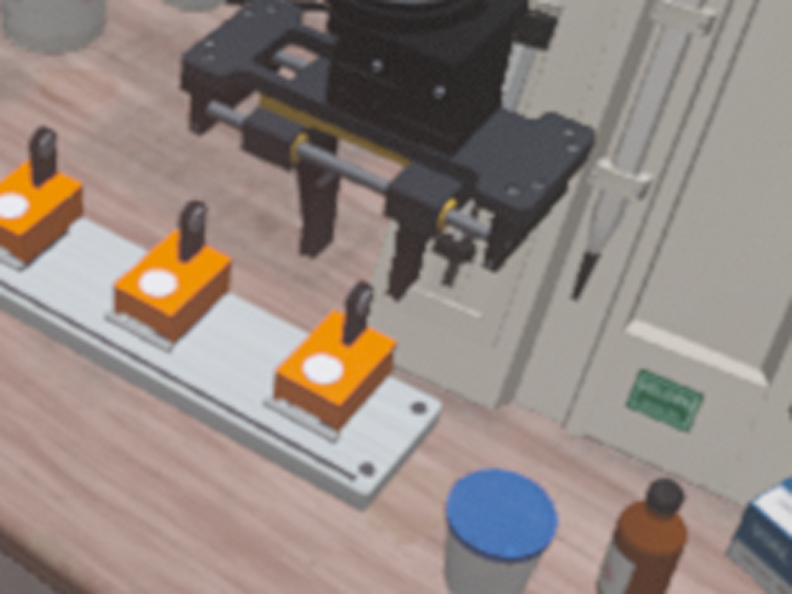

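>>> {"api": "carry_out", "payload": {
  "commands": [
    {"tx": 0.0, "ty": -0.002, "tz": 0.015, "rx": 0.0, "ry": 0.0, "rz": 0.0, "jaw": 0.5},
    {"tx": 0.0, "ty": -0.002, "tz": 0.03, "rx": 0.0, "ry": 0.0, "rz": 0.0, "jaw": 0.5},
    {"tx": 0.0, "ty": -0.002, "tz": 0.042, "rx": 0.0, "ry": 0.0, "rz": 0.0, "jaw": 0.5},
    {"tx": 0.0, "ty": -0.002, "tz": 0.043, "rx": 0.0, "ry": 0.0, "rz": 0.0, "jaw": 0.5},
    {"tx": 0.0, "ty": -0.002, "tz": 0.043, "rx": 0.0, "ry": 0.0, "rz": 0.0, "jaw": 0.5}
  ]
}}

```text
time: 9.32
position: [0.5214, -0.0575, 0.0695]
tool_rot: [-0.085, 3.14, -0.0]
ft_force: [-0.9, 0.7, 1.2]
grip_width: 0.498
```

>>> {"api": "carry_out", "payload": {
  "commands": [
    {"tx": 0.0, "ty": 0.0, "tz": 0.0, "rx": 0.0, "ry": 0.0, "rz": 0.0, "jaw": 0.0},
    {"tx": 0.0, "ty": 0.0, "tz": 0.0, "rx": 0.0, "ry": 0.0, "rz": 0.0, "jaw": 0.0},
    {"tx": 0.0, "ty": 0.0, "tz": 0.0, "rx": 0.0, "ry": 0.0, "rz": 0.0, "jaw": 0.0},
    {"tx": 0.0, "ty": 0.0, "tz": 0.0, "rx": 0.0, "ry": 0.0, "rz": 0.0, "jaw": 0.0},
    {"tx": 0.0, "ty": 0.0, "tz": 0.0, "rx": 0.0, "ry": 0.0, "rz": 0.0, "jaw": 0.0},
    {"tx": 0.0, "ty": 0.0, "tz": 0.0, "rx": 0.0, "ry": 0.0, "rz": 0.0, "jaw": 0.0}
  ],
  "grip_force": 20
}}

```text
time: 10.07
position: [0.5214, -0.0567, 0.0696]
tool_rot: [-0.086, 3.14, 0.001]
ft_force: [0.3, 2.7, -0.0]
grip_width: 0.111
```

>>> {"api": "carry_out", "payload": {
  "commands": [
    {"tx": 0.0037, "ty": 0.0, "tz": -0.003, "rx": 0.0, "ry": 0.0, "rz": 0.0, "jaw": 0.0},
    {"tx": 0.0075, "ty": 0.0, "tz": -0.0061, "rx": 0.0, "ry": 0.0, "rz": 0.0, "jaw": 0.0},
    {"tx": 0.0115, "ty": 0.0, "tz": -0.0087, "rx": 0.0, "ry": 0.0, "rz": 0.0, "jaw": 0.0},
    {"tx": 0.0157, "ty": 0.0, "tz": -0.0111, "rx": 0.0, "ry": 0.0, "rz": 0.0, "jaw": 0.0},
    {"tx": 0.0157, "ty": 0.0, "tz": -0.0111, "rx": 0.0, "ry": 0.0, "rz": 0.0, "jaw": 0.0}
  ]
}}

```text
time: 10.7
position: [0.5056, -0.0578, 0.081]
tool_rot: [-0.085, 3.14, 0.001]
ft_force: [2.2, 3.8, -1.5]
grip_width: 0.116
```

```bash
python3 - <<'E'
from h import *
im=get_image("scene")[:,:,::-1]
cv2.imwrite("pics/s5c.png",cv2.resize(im[150:330,280:520],None,fx=3.3,fy=3.3,interpolation=cv2.INTER_CUBIC))
s=ctrl.get_state();print(s["position"],s["ft_force"],s["grip_width"])
E
```

```text
[ 0.50568809 -0.05781192  0.08091951] [ 1.54584618  4.84789029 -0.38813531] 0.11298829386694746
```

View pics/s5c.png

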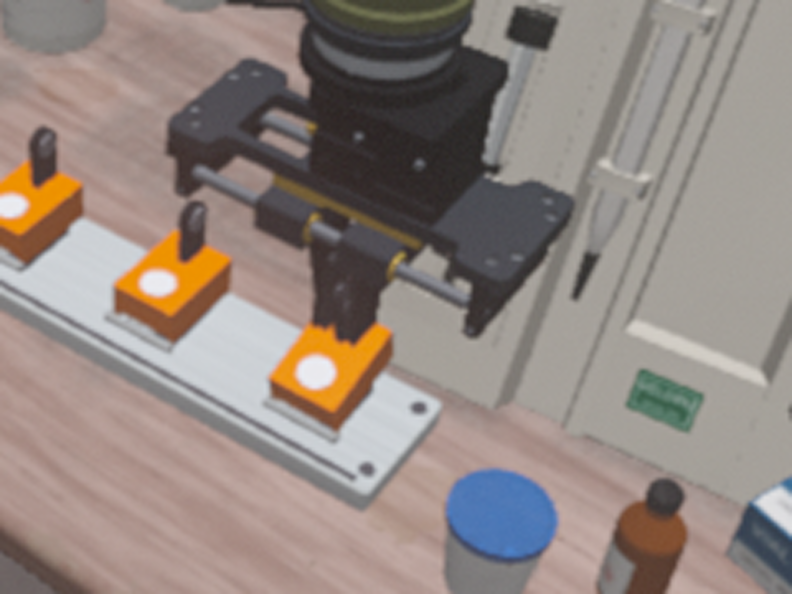

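>>> {"api": "carry_out", "payload": {
  "commands": [
    {"tx": 0.0043, "ty": 0.001, "tz": -0.0021, "rx": 0.0, "ry": 0.0, "rz": 0.0, "jaw": 0.0},
    {"tx": 0.0088, "ty": 0.001, "tz": -0.0039, "rx": 0.0, "ry": 0.0, "rz": 0.0, "jaw": 0.0},
    {"tx": 0.0133, "ty": 0.001, "tz": -0.0054, "rx": 0.0, "ry": 0.0, "rz": 0.0, "jaw": 0.0},
    {"tx": 0.018, "ty": 0.001, "tz": -0.0067, "rx": 0.0, "ry": 0.0, "rz": 0.0, "jaw": 0.0},
    {"tx": 0.0227, "ty": 0.001, "tz": -0.0076, "rx": 0.0, "ry": 0.0, "rz": 0.0, "jaw": 0.0},
    {"tx": 0.0275, "ty": 0.001, "tz": -0.0082, "rx": 0.0, "ry": 0.0, "rz": 0.0, "jaw": 0.0},
    {"tx": 0.0323, "ty": 0.001, "tz": -0.0084, "rx": 0.0, "ry": 0.0, "rz": 0.0, "jaw": 0.0},
    {"tx": 0.0371, "ty": 0.001, "tz": -0.0084, "rx": 0.0, "ry": 0.0, "rz": 0.0, "jaw": 0.0},
    {"tx": 0.0371, "ty": 0.001, "tz": -0.0084, "rx": 0.0, "ry": 0.0, "rz": 0.0, "jaw": 0.0},
    {"tx": 0.0371, "ty": 0.001, "tz": -0.0084, "rx": 0.0, "ry": 0.0, "rz": 0.0, "jaw": 0.0},
    {"tx": 0.0371, "ty": 0.001, "tz": -0.0084, "rx": 0.0, "ry": 0.0, "rz": 0.0, "jaw": 0.0},
    {"tx": 0.0371, "ty": 0.001, "tz": -0.0084, "rx": 0.0, "ry": 0.0, "rz": 0.0, "jaw": 0.0}
  ]
}}

```text
time: 12.25
position: [0.4684, -0.0594, 0.0889]
tool_rot: [0.085, -3.14, 0.0]
ft_force: [2.4, 1.3, 0.8]
grip_width: 0.112
```

```bash
python3 - <<'E'
from h import *
im=get_image("scene")[:,:,::-1]
cv2.imwrite("pics/s6c.png",cv2.resize(im[150:330,280:520],None,fx=3.3,fy=3.3,interpolation=cv2.INTER_CUBIC))
cv2.imwrite("pics/w6.png",get_image("wrist")[:,:,::-1])
s=ctrl.get_state();print(s["time"],s["position"],s["ft_force"],s["grip_width"],s["qd"])
E
```

```text
12.35 [ 0.46839889 -0.05939618  0.0889339 ] [3.26019034 0.68371899 1.21882033] 0.11003777117707879 [-1.56244139e-03 -1.72720346e-03  4.08308675e-04  7.70162500e-05
  7.69711250e-04  1.67983529e-04  1.24088858e-03]
```

View pics/s6c.png

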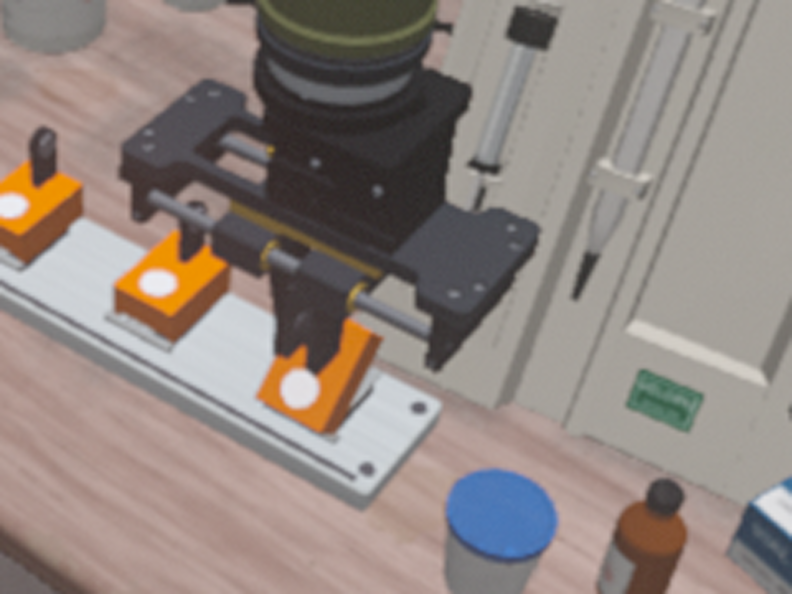

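View pics/w6.png

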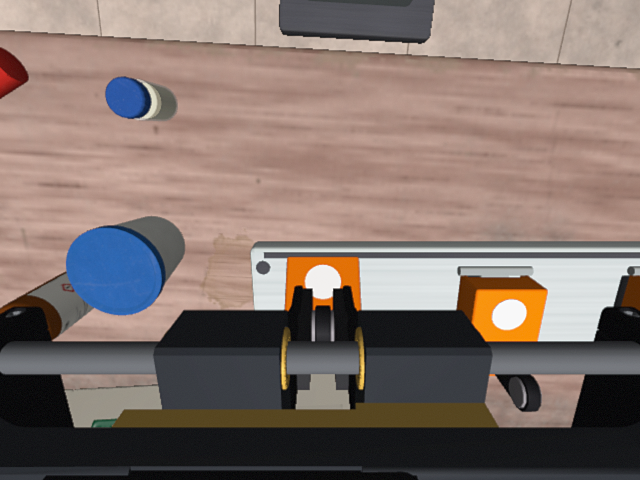

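```bash
python3 - <<'E'
from h import *
s=ctrl.get_state();print(s["time"],s["position"],s["ft_force"],s["grip_width"])
ctrl.close_job()
E
```

```text
12.35 [ 0.46839889 -0.05939618  0.0889339 ] [3.26019034 0.68371899 1.21882033] 0.11003777117707879
the job is handed in; nothing more can be done
```

The right bolt is the loose one. I handed the job in at 12.35 s, with the fingers still holding its cap open at about 45°.

**Taps:** I tapped the three caps left, middle, right with closed fingers.

| Bolt | Force | Result |
|---|---|---|
| Left | 16 N | tight, under 1 mm of give |
| Middle | 17 N | tight, under 1 mm of give |
| Right | 3.2 N | loose, sank about 7 mm |

**Lift:** I pinched the right cap's tab by its discs (opening about 9.7 mm) and swung it along its hinge arc.

**Last checks:**
- **Cap angle:** the fingers' 53 mm back and 19 mm up match a lift of about 45°. That comes from the arm's movement and the scene picture, as I had no direct reading of the hinge angle.
- **Hold:** the arm was still, the jaw opening was unchanged, and the wrist felt about 3.5 N.
- **Surroundings:** in the final pictures the left and middle caps are shut and the cup, vial and brown bottle look untouched.

Two small things did not go quite to plan. A sideways force of up to 5 N built up during the lift; I relieved it with a 1 mm shift. The dot heights came out at 55.5 to 58.5 mm from the camera views instead of the stated 60 mm; finger contact showed about 60 mm.

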